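# Stamp the test box of a job card with a self-inking stamp

### The job

The board has passed its test, so stamp its job card. Pick up the self-inking stamp that lies on its side, set it down gently, upright on its foot and square inside the heavy-lined box on the card, and let go of it; then press its sprung head straight down to the stop from above, hold it there for a moment and let it spring back up, leaving the stamp standing in the box. Make no stamp anywhere else, and leave the other things on the bench where they are.

Things in the scene. Friction and masses are not known exactly. Their poses are not given: they have to be found in the camera images.
- stamp: Self-inking hand stamp, grey and black plastic, 104 mm tall, 0.1 to 0.21 kg. Origin: centre of the underside of its foot; z runs from the foot up through the head, x along the foot's long side, y along its short side. The black foot, 58 mm (x) by 42 mm (y), is 10 mm high and open in the middle. It starts on a broad side: y vertical, z level, 42 mm thick, head to the robot's right of the foot (within 30 degrees).
- head_grip (a point): Middle of the stamp's head, on its axis 71 mm from the foot's underside; axes as the stamp's. The head is a grey box-shaped cap, 50 mm (x) by 42 mm (y), from z = 38 to 104 mm, that slides along the stamp's z axis; between it and the foot shows a narrower black inner frame, 44 by 32 mm. The head can be gripped by its two sides 50 mm apart along x.
- head_top (a point): Centre of the flat top of the stamp's head (50 by 42 mm), 104 mm from the foot's underside when up, 84 mm when pressed to the stop; axes as the stamp's.
- stamp_head (a joint): How far the stamp's head is pressed in: 0 is up, 0.020 m is the stop. A spring pushes it back: about 5 N starts it moving and 11 N holds it at the stop; it does not latch.
- stamp_box (a point): Centre of the heavy-lined empty rectangle printed on the job card, at the paper's surface, 5 mm above the bench. z is up; the box is 84 mm along its y axis and 64 mm along its x axis, so the stamp's long side (its x axis) goes along the box's y axis, either way round.
- clipboard: Clipboard with the job card, 236 mm (x) by 166 mm (y), 4 mm thick plus 1 mm of paper, fixed to the bench. Origin: centre of its underside. Its steel clip, up to 20 mm high, is at the +x end, to the robot's right; the box is at the other end, 58 mm to -x and 24 mm to -y of the origin.
- solder_reel: Bystander: reel of solder standing on end, 66 mm in diameter, 50 mm high; origin at the centre of its underside. It and the stamp swap places from run to run.
- multimeter: Bystander: handheld multimeter lying on its back, 185 mm (x) by 88 mm (y), 50 mm high; origin at the centre of its underside.
- flux_bottle: Bystander: small brown bottle, 48 mm in diameter, 115 mm high; origin at the centre of its base.
- desolder_pump: Bystander: aluminium desoldering pump lying flat, 190 mm along its x, 29 mm high; origin under its middle.
- screwdriver: Bystander: screwdriver lying flat, 190 mm along its x, 26 mm high; origin under its middle.
- probe: Bystander: near-field probe, a yellow stick with a loop, 200 mm along its x, 12 mm high; origin under its handle.
- board: Bystander: circuit board on a black case, 115 mm (x) by 165 mm (y), 56 mm high; origin at the centre of its underside.
Mind the look-alikes: they are no part of the job. What is shaped like the stamp but red is not meant.

How it is judged:
On the way, in this order (a step that is already met when the one before it is completed fails the run):
1. the stamp stands upright and square inside the box, head up, at rest, with nothing touching it (x of stamp in the frame of stamp_box between -0.012 and 0.012 m and y of stamp in the frame of stamp_box between -0.012 and 0.012 m and angle between the x axis of stamp and the y axis of stamp_box, either way round below 0.2 rad and angle between stamp's own z axis and vertical below 0.08 rad and z of stamp in the frame of stamp_box below 0.004 m and contact force between each of the fingers, the arm and stamp below 0.05 N and linear speed of stamp below 0.02 m/s and angular speed of stamp below 0.2 rad/s and value of joint stamp_head below 0.003 m), for 0.2 s.
2. the head is pressed to its stop while the stamp stands upright and square inside the box (x of stamp in the frame of stamp_box between -0.012 and 0.012 m and y of stamp in the frame of stamp_box between -0.012 and 0.012 m and angle between the x axis of stamp and the y axis of stamp_box, either way round below 0.2 rad and angle between stamp's own z axis and vertical below 0.08 rad and z of stamp in the frame of stamp_box below 0.004 m and value of joint stamp_head above 0.018 m), for 0.2 s.
At the end, for the whole second after the job is handed in: The stamp stands upright (within 0.08 rad) inside the box, its centre within 12 mm of the box's centre along each side of the box and its long side within 0.2 rad of the box's long side, at rest, its head up again (within 3 mm) and nothing touching it (all of step 1).
It fails at once if the head pressed in by more than 12 mm anywhere but upright and square in the box (a stray stamp) (value of joint stamp_head above 0.012 m and not (x of stamp in the frame of stamp_box between -0.012 and 0.012 m and y of stamp in the frame of stamp_box between -0.012 and 0.012 m and angle between the x axis of stamp and the y axis of stamp_box, either way round below 0.2 rad and angle between stamp's own z axis and vertical below 0.08 rad and z of stamp in the frame of stamp_box below 0.004 m)).
It fails at once if the stamp dropped: moving faster than 0.6 m/s with no finger touching it (linear speed of stamp above 0.6 m/s and contact force between the fingers and stamp below 0.05 N).
It fails at once if another thing on the bench moved by more than 30 mm (distance of any of multimeter, solder_reel, flux_bottle, desolder_pump, screwdriver, probe, board from where it was at the start of the episode above 0.03 m).
It also fails if it takes over 51 s, if anything falls off the work surface, if the arm or the gripper's body presses on something with over 40 N, if the wrist force passes 120 N, or if a joint passes its speed limit or range.

### The arm

A 6-joint arm with a two-finger parallel gripper is mounted at the origin on the work surface. World frame = base frame: x ahead of the robot, y to its left, z up, the work surface at z = 0. Lengths are in m, angles in rad, forces in N, time in s.
With the tool pointing down it reaches from about 0.35 to 0.925 m from the base axis. Payload 6.4 kg.
Tool frame: the origin (TCP) lies on the centre line of the jaws, within the pads' length; the fingertips stand 8 mm ahead of it and the grasp point (between the pads) lies 11 mm behind it (bot.tcp_to_tips is the distance from the TCP to the fingertips, in m); z points along the fingers, y is the line along which they close (so a half turn about z gives the same grasp; the last joint's range is limited). The gripper opens to 94 mm and grips with 3 to 60 N. Pads are 16 mm wide; open, the fingers measure 119 mm over their backs; the gripper's body (75 mm by 177 mm) begins 78 mm behind the grasp point.
Start: joints at [1.026, 0.245, 1.558, -0, 1.339, -0.174], TCP at [0.236, 0.606, 0.213] pointing down, gripper open.
Joint ranges: [-3.13, 3.13], [-1.02, 2.26], [0.13, 2.54], [-0.95, 4.09], [0.21, 2.88], [-2.74, 2.74]. Speed limits (rad/s): [2.57, 2.57, 3.14, 3.14, 3.14, 3.14].

### API

Orientations are given as [roll, pitch, yaw] about the fixed x, y, z axes, in that order (R = Rz(yaw) Ry(pitch) Rx(roll)).
In Python, from plant import bot, capture, find_in, pinpoint gives the robot as it stands. The module is installed in compiled form; this text tells all that it offers.
- The arm moves only by the tool carry_out, never from a script. Its argument "increments" is a list of rows, each a list of 2 entries, a list of its own where there are three numbers: the shift along the tool's x, y, z in units of 25 mm (1.0 is 25 mm), then the turn about the tool's z in units of 10 degrees (1.0 is 10 degrees). In form: [[[tx, ty, tz], turn], ...]. A call has 1 to 5 rows; each row is the pose to reach, as a shift and turn from the pose commanded when the call began, along the tool's axes at that moment; what a row does not reach only later rows make up. A row lasts 1/8 s, in which the tool goes at most 62.5 mm and 10.7 degrees, less where a joint would pass 70% of its speed; a pose out of reach is approached as far as the arm can. A call with a gripper value outside its range is refused whole. "gripper" is the finger opening in mm, from 0 to 94, set as the call begins (left out, the last holds). The fingers move at their own pace and stop on an object; "grip_force" is the grip in N (left out, the last holds). Time passes only in rows, so rows that repeat a pose let the fingers close. It gives the time, the measured TCP pose, the force, the opening and the grip force at its end, in the units of the state.
- bot.observe(): the state, without advancing time (a new reading comes with each control period).
- capture(name): name is "side" or "top" or "wrist"; returns a dict with "color" (420x560x3 uint8, red, green, blue), "depth" (420x560 float32, m along the optical axis (not along the pixel's ray), 0 where there is no reading), "fx", "fy", "cx", "cy" (pixels), "dist" ([k1, k2, p1, p2, k3] as OpenCV has them; the pictures are not rectified), "cam_to_world" (4x4, takes a point from camera to world coordinates). Camera axes: x right, y down, z forward; pixel columns grow to the right and rows downward; lengths in m; the calibration is good to about 2 mm. A picture is of the moment at which its call begins.
- bot.finish_job(): hands the job in; it is judged then, once.
Trained networks look in a picture, given as the dict that the camera call returned (one of the last four; its "shot" number tells which), for a name from the list of things; names that differ only in an ending like _2 or _b are one class to them, and where a whole thing is asked for, a point or a joint stands for the part that bears it (a point fixed in the world has none). Each returns a list of dicts, best first, with "score" (0 to 1); they miss things now and then, are a little off and sometimes report something else, mostly with a low value. They report only what shows in the picture. A call takes as long as a camera call. They do not tell look-alikes from the thing itself.
- find_in(picture, name): "uv" ([column, row] in pixels, amid what is visible of it).
- pinpoint(picture, name): "uv" ([column, row] in pixels: a listed point, or the origin of a listed thing).
The state is a dict: "time": time; "qpos": joint angles; "joint_velocities": joint speeds; "effort": joint torques, N m; "tcp_pos": TCP position; "tcp_rot": TCP orientation; "ft_force": force on the tool from outside, world axes, zero at the start; "torque": the same for the moment, N m; "opening": opening from 0.0 (shut) to 1.0 (fully open); "grip_force": force on a finger pad.
Only numpy, scipy, OpenCV 4.12 (cv2) and the standard library are available. Lean on these libraries where they do the work, as an engineer would, in place of code of your own. Each camera call takes 0.05 s, during which the arm holds its last target. There are 200 camera calls.

## Working session

There is one attempt and no reset: what is moved stays moved. The work goes in short steps, Python scripts to look and compute and a tool call to move; the robot and the scene stay as the last step left them, time stands still between calls to the robot, and variables do not carry over. Pictures are saved under pics/ and viewed, at most 10 in all, crops included, and the job is handed in when it is done.

Besides the shell and the picture viewer there is one more tool, called in YAML: its name, and indented under it one key for each argument. carry_out: Moves the arm, as the interface text tells. Its arguments: {"type":"object","properties":{"increments":{"type":"array","items":{"type":"array"}},"gripper":{"type":"number"},"grip_force":{"type":"number"}},"required":["increments"]}

```bash
mkdir -p pics; cat > h.py <<'E'
import numpy as np, cv2
from plant import bot, capture, find_in, pinpoint
def ray(p,uv):
    K=np.array([[p['fx'],0,p['cx']],[0,p['fy'],p['cy']],[0,0,1.]])
    n=cv2.undistortPoints(np.array([[uv]],float),K,np.array(p['dist'],float))[0,0]
    T=np.array(p['cam_to_world']); return T[:3,3],T[:3,:3]@np.array([n[0],n[1],1.])
def atz(p,uv,z):
    o,d=ray(p,uv); return o+d*(z-o[2])/d[2]
def atdepth(p,uv):
    o,d=ray(p,uv); c,r=int(round(uv[0])),int(round(uv[1]))
    w=p['depth'][max(r-2,0):r+3,max(c-2,0):c+3]; w=w[w>0]
    return o+d*np.median(w) if len(w) else None
def save(p,n): cv2.imwrite('pics/'+n,cv2.cvtColor(p['color'],cv2.COLOR_RGB2BGR))
E
python3 - <<'E'
from h import *
np.set_printoptions(precision=4,suppress=True)
print({k:np.round(v,3) for k,v in bot.observe().items()}, bot.tcp_to_tips)
for cam in ("top","side"):
    p=capture(cam); save(p,cam+'0.png'); print(cam,np.array(p['cam_to_world'])[:3])
    for n in ("stamp","head_grip","head_top","stamp_box","clipboard","solder_reel","flux_bottle"):
        for f in (find_in,pinpoint):
            for r in f(p,n)[:3]: print(n,f.__name__,np.round(r['uv'],1),round(r['score'],2),atdepth(p,r['uv']))
E
```

```text
{'time': np.float64(0.0), 'qpos': array([ 1.026,  0.246,  1.559, -0.   ,  1.339, -0.174]), 'joint_velocities': array([-0.   , -0.   , -0.001,  0.001, -0.   ,  0.002]), 'effort': array([  0.001, -41.582, -31.461,   0.069,   0.033,  -0.   ]), 'tcp_pos': array([0.235, 0.605, 0.212]), 'tcp_rot': array([-3.14 , -0.   ,  2.771]), 'ft_force': array([ 0.062, -0.067, -0.233]), 'torque': array([-0.001,  0.022,  0.045]), 'grip_force': np.float64(0.0), 'opening': np.float64(1.002)} 0.008
top [[-0.0127 -0.9878  0.1554  0.3782]
 [-0.9998  0.0144  0.0097 -0.0741]
 [-0.0118 -0.1552 -0.9878  1.4947]]
stamp call [239.2 236.8] 0.86 [0.5384 0.0703 0.0412]
stamp call [183.7 261.3] 0.71 [0.4702 0.2289 0.0418]
stamp call [233.5 288.9] 0.69 [0.3904 0.0862 0.0427]
stamp call [193.7 241. ] 0.85 [ 0.5324  0.2091 -0.0006]
stamp call [253.4 283.3] 0.82 [0.4061 0.0324 0.0069]
stamp call [214.2 239.9] 0.6 [ 0.5348  0.1483 -0.0003]
head_grip call [227.7 288.6] 0.78 [0.3915 0.1026 0.043 ]
head_grip call [181.6 268.1] 0.77 [0.4508 0.2345 0.0427]
head_grip call [242.  230.1] 0.55 [0.5576 0.0622 0.0414]
head_grip call 
[... 2031 characters left out ...]
 call [198.9 170. ] 0.59 [0.4245 0.2397 0.0362]
stamp_box call [293.2 306.8] 0.92 [ 0.5356 -0.3066  0.0048]
stamp_box call [269.4 284.1] 0.56 [ 0.506  -0.2304  0.0041]
clipboard call [286.8 309.2] 0.96 [ 0.521  -0.3082  0.0043]
clipboard call [319.8 185.8] 0.73 [0.7264 0.0262 0.0589]
clipboard call [286.7 301.3] 0.68 [ 0.5274 -0.2882  0.0043]
solder_reel call [213.9 144.1] 0.57 [0.4939 0.3697 0.0459]
solder_reel call [212.3 150.6] 0.61 [0.487  0.3734 0.0209]
flux_bottle call [323.  181.9] 0.83 [0.7343 0.0248 0.0712]
flux_bottle call [288.6 307.1] 0.7 [ 0.5263 -0.304   0.0041]
flux_bottle call [214.1 144.5] 0.32 [0.4943 0.3687 0.0448]
flux_bottle call [320.6 197.6] 0.68 [0.7309 0.0239 0.0196]
```

```bash
python3 - <<'E'
import cv2
i=cv2.imread('pics/top0.png'); cv2.imwrite('pics/topc.png',cv2.resize(i[150:340,110:430],(800,475),interpolation=cv2.INTER_CUBIC))
E
```

```text
(no output)
```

View pics/topc.png

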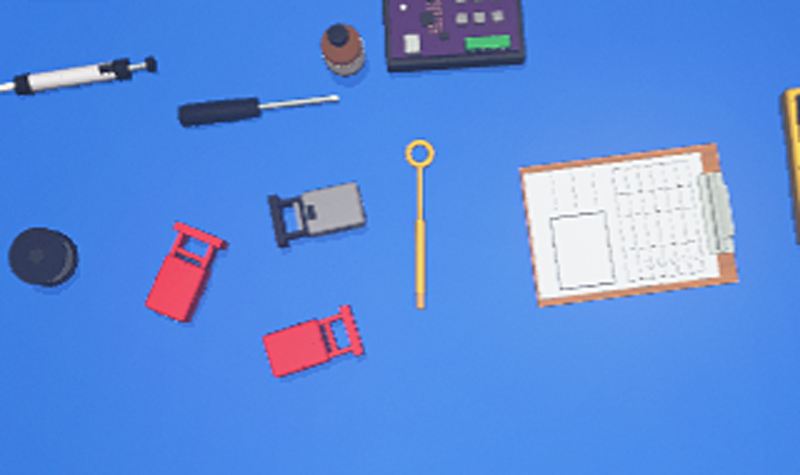

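View pics/side0.png

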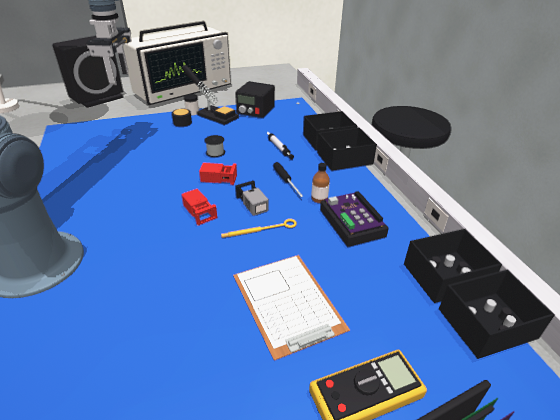

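The picture shows the grey stamp at top-crop (318,213), with its foot to the left and its head to the right. Two red decoys sit near (185,270) and (315,343). The box is at crop (582,250), and the probe stands between them at column 420.

The moves only shift and turn about a vertical tool axis. So I'll grip the head near its top end, lift lightly and let the stamp swing upright.

```bash
cat >> h.py <<'E'
def go(x,y,z,yaw):
    s=bot.observe(); t=np.array(s['tcp_pos']); w=s['tcp_rot'][2]
    d=np.array([x,y,z])-t; c,q=np.cos(w),np.sin(w)
    dy=(yaw-w+np.pi)%(2*np.pi)-np.pi
    print('t',round(float(s['time']),2),'tcp',np.round(t,4),'yaw',round(float(w),3),'MOVE',np.round([(d[0]*c+d[1]*q)/.025,(d[0]*q-d[1]*c)/.025,-d[2]/.025],2),'turn',round(float(-np.degrees(dy)/10),2))
E
python3 -c "
from h import *
go(.53,.06,.25,1.57)"
```

```text
t 1.5 tcp [0.2355 0.6058 0.2134] yaw 2.771 MOVE [-18.89 -16.08  -1.46] turn 6.88
```

carry_out:
  increments:
    - [[-1.9, -1.6, -0.2], 0.7]
    - [[-3.8, -3.2, -0.4], 1.7]
    - [[-5.6, -4.8, -0.6], 2.7]
    - [[-7.5, -6.4, -0.8], 3.5]
    - [[-9.4, -8, -1], 4.2]

```text
time: 2.12
tcp_pos: [0.3828, 0.3325, 0.2389]
tcp_rot: [3.141, 0.0, 2.034]
ft_force: [1.2, 0.1, 0.4]
opening: 1.003
grip_force: 0.0
```

```bash
python3 -c "
from h import *
go(.53,.06,.25,1.57)"
```

```text
t 2.12 tcp [0.3828 0.3325 0.2389] yaw 2.034 MOVE [-12.38   0.4   -0.44] turn 2.66
```

carry_out:
  increments:
    - [[-2.4, 0, 0], 0.6]
    - [[-4.8, 0.1, -0.1], 1.3]
    - [[-7.2, 0.2, -0.2], 2]
    - [[-9.6, 0.3, -0.3], 2.66]
    - [[-12, 0.4, -0.4], 2.66]

```text
time: 2.75
tcp_pos: [0.5268, 0.069, 0.2489]
tcp_rot: [3.141, -0.0, 1.573]
ft_force: [-0.1, 0.3, 0.5]
opening: 1.001
grip_force: 0.0
```

carry_out:
  increments:
    - [[0, 0, 0], 0]
    - [[0, 0, 0], 0]

```text
time: 3.0
tcp_pos: [0.5257, 0.0713, 0.2483]
tcp_rot: [-3.141, -0.0, 1.573]
ft_force: [0.8, 0.8, -0.8]
opening: 1.001
grip_force: 0.0
```

```bash
python3 - <<'E'
from h import *
np.set_printoptions(precision=4,suppress=True)
p=capture('wrist'); save(p,'w1.png'); np.savez('w1.npz',**{k:np.array(v) for k,v in p.items()})
for n in ("stamp","head_grip","head_top"):
    for r in pinpoint(p,n)[:2]: print(n,np.round(r['uv'],1),round(r['score'],2),atdepth(p,r['uv']),atz(p,r['uv'],.021))
# grey, tall pixels -> stamp head top face
H,W=p['depth'].shape; hsv=cv2.cvtColor(p['color'],cv2.COLOR_RGB2HSV)
u,v=np.meshgrid(np.arange(W),np.arange(H))
K=np.array([[p['fx'],0,p['cx']],[0,p['fy'],p['cy']],[0,0,1.]])
n=cv2.undistortPoints(np.stack([u,v],-1).reshape(-1,1,2).astype(float),K,np.array(p['dist'],float))[:,0]
T=np.array(p['cam_to_world']); d=p['depth'].reshape(-1,1)
P=(np.c_[n,np.ones(len(n))]*d)@T[:3,:3].T+T[:3,3]; P=P.reshape(H,W,3)
m=(P[...,2]>.034)&(P[...,2]<.05)&(p['depth']>0)&(hsv[...,1]<70)
k,l,s,c=cv2.connectedComponentsWithStats(m.astype(np.uint8))
for i in range(1,k):
    if s[i,4]>400:
        q=P[l==i]; print(s[i],'z',np.median(q[:,2]),q.min(0),q.max(0),cv2.minAreaRect(q[:,:2].astype(np.float32)*1000))
go(.53,.06,.25,1.57)
E
```

```text
stamp [285.6  65.2] 0.87 [0.5295 0.2176 0.0017] [0.5293 0.2146 0.021 ]
stamp [288.6 135.3] 0.74 [0.5338 0.1309 0.0023] [0.5335 0.1319 0.021 ]
head_grip [180.8 159.1] 0.89 [0.4014 0.1047 0.0426] [0.3943 0.102  0.021 ]
head_grip [229.4  40.4] 0.84 [0.4663 0.2376 0.0429] [0.4628 0.2425 0.021 ]
head_top [305.8 214.3] 0.97 [0.5557 0.0346 0.0432] [0.5574 0.0277 0.021 ]
head_top [169.8 132.8] 0.74 [0.39   0.1363 0.0411] [0.3828 0.1354 0.021 ]
[534   0  20  70 581] z 0.04243628658456844 [0.8285 0.2148 0.034 ] [0.8327 0.2948 0.05  ] ((830.5045166015625, 254.80874633789062), (79.96546936035156, 4.166494846343994), 89.86553955078125)
[ 280  165   46   56 1857] z 0.04298485027086757 [0.5228 0.0266 0.0344] [0.5805 0.0973 0.0455] ((551.2702026367188, 62.00076675415039), (48.51066589355469, 64.8311538696289), 11.596376419067383)
t 3.2 tcp [0.5255 0.0722 0.2484] yaw 1.576 MOVE [-0.49  0.18 -0.06] turn 0.03
```

View pics/w1.png

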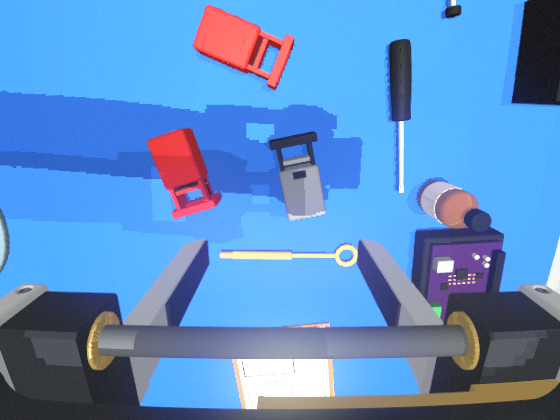

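The grey stamp shows in the middle at about (298,175): foot bar at (293,142), head end at (307,215). The probe is below it at row 255, clear of the fingers. The head's top face is centred at (0.551, 0.062) and its axis is turned 11.6°.

```bash
python3 -c "
from h import *
go(.5555,.0414,.012,1.773)"
```

```text
t 3.2 tcp [0.5255 0.0722 0.2484] yaw 1.576 MOVE [-1.24  1.19  9.46] turn -1.13
```

carry_out:
  increments:
    - [[-0.6, 0.6, 1.8], -0.6]
    - [[-1.24, 1.19, 3.6], -1.13]
    - [[-1.24, 1.19, 5.4], -1.13]
    - [[-1.24, 1.19, 6.2], -1.13]
    - [[-1.24, 1.19, 6.2], -1.13]

```text
time: 3.82
tcp_pos: [0.5542, 0.041, 0.0917]
tcp_rot: [-3.138, -0.001, 1.772]
ft_force: [-0.6, -0.7, -0.4]
opening: 1.002
grip_force: 0.0
```

```bash
python3 -c "
from h import *
go(.5555,.0414,.012,1.773)"
```

```text
t 3.83 tcp [0.5542 0.041  0.0917] yaw 1.772 MOVE [0.   0.05 3.19] turn -0.01
```

Going down, then closing with a light grip.

carry_out:
  increments:
    - [[0, 0.05, 1.2], 0]
    - [[0, 0.05, 2.2], 0]
    - [[0, 0.05, 2.9], 0]
    - [[0, 0.05, 3.2], 0]
    - [[0, 0.05, 3.2], 0]

```text
time: 4.45
tcp_pos: [0.5574, 0.0403, 0.0138]
tcp_rot: [3.141, 0.0, 1.771]
ft_force: [-0.2, 0.4, -0.5]
opening: 1.0
grip_force: 0.0
```

carry_out:
  increments:
    - [[0, 0, 0], 0]
    - [[0, 0, 0], 0]
    - [[0, 0, 0], 0]
    - [[0, 0, 0], 0]
    - [[0, 0, 0], 0]
  gripper: 40
  grip_force: 6

```text
time: 5.08
tcp_pos: [0.557, 0.0401, 0.0135]
tcp_rot: [-3.141, 0.0, 1.771]
ft_force: [0.0, -0.2, 1.5]
opening: 0.534
grip_force: 6.0
```

carry_out:
  increments:
    - [[0, 0, -0.5], 0]
    - [[0, 0, -1.2], 0]
    - [[0, 0, -2], 0]
    - [[0, 0, -2.8], 0]
    - [[0, 0, -3.6], 0]

```text
time: 5.7
tcp_pos: [0.5576, 0.0402, 0.1057]
tcp_rot: [3.14, 0.001, 1.771]
ft_force: [0.3, 0.0, -2.4]
opening: 0.531
grip_force: 6.0
```

carry_out:
  increments:
    - [[0, 0, -0.6], 0]
    - [[0, 0, -1], 0]
    - [[0, 0, -1.2], 0]
    - [[0, 0, -1.2], 0]
    - [[0, 0, -1.2], 0]

```text
time: 6.32
tcp_pos: [0.5566, 0.0403, 0.1327]
tcp_rot: [-3.14, -0.0, 1.771]
ft_force: [0.4, 1.0, -2.7]
opening: 0.536
grip_force: 6.0
```

```bash
python3 - <<'E'
from h import *
p=capture('side'); save(p,'s2.png'); i=cv2.imread('pics/s2.png')
q=capture('wrist'); save(q,'w2.png'); j=cv2.imread('pics/w2.png')
a=cv2.resize(i[90:270,170:350],(400,400),interpolation=cv2.INTER_CUBIC); b=cv2.resize(j,(400,300)); b=cv2.copyMakeBorder(b,0,100,0,0,0)
cv2.imwrite('pics/c2.png',np.hstack([a,b])); go(.55,.04,.15,1.77)
E
```

```text
t 6.42 tcp [0.5567 0.0403 0.1327] yaw 1.771 MOVE [ 0.04 -0.26 -0.69] turn 0.0
```

View pics/c2.png

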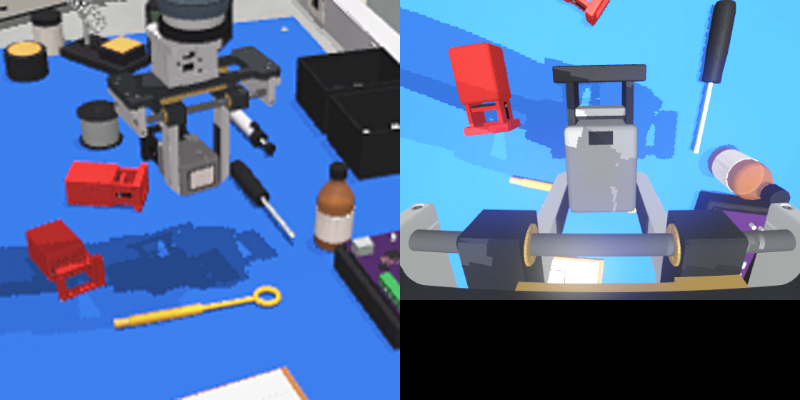

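The stamp is held, but it stays nearly level. In the left part the head face is at (200,178), and on the right the foot bar is at (600,72). I'll measure the tilt, then lower it and relax the grip so it can swing.

```bash
cat >> h.py <<'E'
def cloud(p):
    H,W=p['depth'].shape; u,v=np.meshgrid(np.arange(W),np.arange(H))
    K=np.array([[p['fx'],0,p['cx']],[0,p['fy'],p['cy']],[0,0,1.]])
    n=cv2.undistortPoints(np.stack([u,v],-1).reshape(-1,1,2).astype(float),K,np.array(p['dist'],float))[:,0]
    T=np.array(p['cam_to_world']); P=(np.c_[n,np.ones(len(n))]*p['depth'].reshape(-1,1))@T[:3,:3].T+T[:3,3]
    return P.reshape(H,W,3)
def tilt():
    "plane of the broad head face in the wrist picture: rotation about stamp x away from lying"
    p=capture('wrist'); s=bot.observe(); P=cloud(p); t=np.array(s['tcp_pos']); w=s['tcp_rot'][2]
    d=P-t; a=d[...,0]*np.cos(w)+d[...,1]*np.sin(w); b=d[...,0]*np.sin(w)-d[...,1]*np.cos(w)
    m=(p['depth']>0)&(abs(b)<.020)&(a>-.03)&(a<.13)&(d[...,2]>-.12)&(d[...,2]<.08)
    A=a[m]; Z=d[...,2][m]
    for lo in np.arange(-.03,.13,.01):
        k=(A>=lo)&(A<lo+.01)
        if k.sum()>15: print('a %.0f..  z med %.1f  n %d'%(lo*1e3,np.median(Z[k])*1e3,k.sum()))
    return p
E
python3 - <<'E'
from h import *
tilt(); print(bot.observe()['torque'])
E
```

```text
a -10..  z med 29.2  n 1113
a 0..  z med 29.4  n 1348
a 10..  z med 29.4  n 1456
a 20..  z med 29.4  n 1534
a 30..  z med 29.5  n 1617
a 40..  z med 29.5  n 1708
a 50..  z med 25.8  n 2020
a 60..  z med 20.2  n 1490
a 70..  z med 23.6  n 519
a 80..  z med 29.1  n 1622
a 90..  z med 29.3  n 722
[-0.09742648  0.05231459  0.00407034]
```

carry_out:
  increments:
    - [[0, 0, 1], 0]
    - [[0, 0, 2], 0]
    - [[0, 0, 3], 0]
    - [[0, 0, 3.3], 0]
    - [[0, 0, 3.3], 0]

```text
time: 7.1
tcp_pos: [0.557, 0.0402, 0.0508]
tcp_rot: [-3.141, -0.0, 1.771]
ft_force: [0.2, 0.3, -1.2]
opening: 0.535
grip_force: 6.0
```

carry_out:
  increments:
    - [[0, 0, 0], 0]
    - [[0, 0, 0], 0]
    - [[0, 0, 0], 0]
    - [[0, 0, 0], 0]
  grip_force: 3

```text
time: 7.6
tcp_pos: [0.5573, 0.0402, 0.0512]
tcp_rot: [3.141, 0.0, 1.771]
ft_force: [-0.1, 0.7, -2.1]
opening: 0.53
grip_force: 3.0
```

```bash
python3 - <<'E'
from h import *
tilt(); go(.557,.04,.05,1.77)
E
```

```text
a -10..  z med 28.5  n 563
a 0..  z med 26.8  n 1573
a 10..  z med 22.9  n 1565
a 20..  z med 19.1  n 1560
a 30..  z med 15.3  n 1514
a 40..  z med 11.6  n 1492
a 50..  z med 6.4  n 1651
a 60..  z med -31.1  n 1471
a 70..  z med -36.8  n 1138
a 80..  z med -4.7  n 1313
a 90..  z med -48.8  n 806
a 100..  z med -49.7  n 905
a 110..  z med -49.6  n 957
a 120..  z med -49.6  n 970
t 7.65 tcp [0.5572 0.0402 0.0511] yaw 1.771 MOVE [-0.01 -0.01  0.05] turn 0.0
```

It swings at 3 N and has reached about 21°. I'll raise it gradually and let it continue.

carry_out:
  increments:
    - [[0, 0, -0.3], 0]
    - [[0, 0, -0.6], 0]
    - [[0, 0, -0.9], 0]
    - [[0, 0, -1.2], 0]
    - [[0, 0, -1.5], 0]

```text
time: 8.28
tcp_pos: [0.5572, 0.0402, 0.0891]
tcp_rot: [3.141, 0.0, 1.771]
ft_force: [-0.5, 0.6, -0.6]
opening: 0.531
grip_force: 3.0
```

carry_out:
  increments:
    - [[0, 0, -0.2], 0]
    - [[0, 0, -0.2], 0]
    - [[0, 0, -0.2], 0]

```text
time: 8.65
tcp_pos: [0.5569, 0.0403, 0.0932]
tcp_rot: [-3.141, -0.0, 1.771]
ft_force: [0.9, -0.2, -1.3]
opening: 0.532
grip_force: 3.0
```

```bash
python3 - <<'E'
from h import *
tilt(); go(.557,.04,.05,1.77)
E
```

```text
a -10..  z med 28.4  n 501
a 0..  z med 26.5  n 1597
a 10..  z med 22.3  n 1573
a 20..  z med 18.2  n 1547
a 30..  z med 14.0  n 1510
a 40..  z med 9.8  n 1485
a 50..  z med -0.9  n 1864
a 60..  z med -9.0  n 1126
a 70..  z med -40.1  n 1135
a 80..  z med -7.8  n 1220
a 90..  z med -90.5  n 460
a 100..  z med -91.6  n 647
a 110..  z med -91.7  n 651
a 120..  z med -91.6  n 702
t 8.7 tcp [0.5568 0.0402 0.0931] yaw 1.771 MOVE [-0.01  0.    1.72] turn 0.0
```

The tilt is now about 23°, and friction just balances gravity. Quick upward starts, which add inertia, should swing it further. I'll try one.

carry_out:
  increments:
    - [[0, 0, -1.8], 0]
    - [[0, 0, -2.8], 0]
    - [[0, 0, -3.4], 0]
    - [[0, 0, -3.7], 0]
    - [[0, 0, -3.8], 0]

```text
time: 9.32
tcp_pos: [0.5568, 0.0403, 0.1879]
tcp_rot: [-3.14, -0.0, 1.771]
ft_force: [-0.1, -0.1, -0.6]
opening: 0.529
grip_force: 3.0
```

```bash
python3 - <<'E'
from h import *
tilt(); go(.557,.04,.093,1.77); print(bot.observe()['qpos'])
E
```

```text
a -30..  z med 3.9  n 141
a -20..  z med 11.0  n 532
a -10..  z med 19.0  n 664
a 0..  z med 23.8  n 1343
a 10..  z med 14.9  n 1876
a 20..  z med 2.2  n 1615
a 30..  z med -10.2  n 1375
a 40..  z med -23.8  n 1194
a 50..  z med -46.0  n 220
a 60..  z med -49.6  n 848
t 9.38 tcp [0.5568 0.0403 0.1879] yaw 1.771 MOVE [-0.01  0.01  3.8 ] turn 0.0
[-1.30921657e-01  5.67770786e-02  1.81656998e+00  3.77090847e-06
  1.26933031e+00 -3.30854903e-01]
```

One jerk brought it to 51°. I'll do one more.

carry_out:
  increments:
    - [[0.5, 0, -1.9], 0]
    - [[0.8, 0, -2.9], 0]
    - [[1, 0, -3.5], 0]
    - [[1, 0, -3.8], 0]
    - [[1, 0, -3.9], 0]

```text
time: 10.0
tcp_pos: [0.5519, 0.0646, 0.2851]
tcp_rot: [-3.14, -0.0, 1.771]
ft_force: [-0.5, -0.4, -1.6]
opening: 0.531
grip_force: 3.0
```

```bash
python3 - <<'E'
from h import *
tilt(); go(.557,.04,.19,1.77)
p=capture('top'); save(p,'t3.png')
i=cv2.imread('pics/t3.png')
for n in ('stamp_box','clipboard'):
    for r in pinpoint(p,n)[:2]: print(n,r['uv'],r['score'],atz(p,r['uv'],.005 if n=='stamp_box' else 0))
P=cloud(p); hsv=cv2.cvtColor(p['color'],cv2.COLOR_RGB2HSV)
# paper: white, low
m=((hsv[...,1]<60)&(hsv[...,2]>170)&(P[...,1]<-.12)&(P[...,1]>-.45)&(P[...,0]<.66)).astype(np.uint8)
g=np.array([cv2.resize(i[195:285,310:420],(770,630),interpolation=cv2.INTER_CUBIC)])[0]
cv2.imwrite('pics/box3.png',g[:600])
E
```

```text
a -30..  z med 6.7  n 271
a -20..  z med 11.8  n 676
a -10..  z med 17.3  n 765
a 0..  z med 21.7  n 1207
a 10..  z med 12.5  n 2073
a 20..  z med -5.5  n 1646
a 30..  z med -23.8  n 1381
a 40..  z med -57.9  n 265
a 50..  z med -60.1  n 636
t 10.05 tcp [0.5519 0.0645 0.2853] yaw 1.77 MOVE [-1.    0.    3.81] turn 0.0
stamp_box [341.5, 249.7] 0.64 [ 0.5002336 -0.2258079  0.005    ]
stamp_box [361.3, 239.4] 0.52 [ 0.52965626 -0.28478091  0.005     ]
clipboard [359.0, 240.7] 0.62 [ 0.52642111 -0.27858528  0.        ]
```

View pics/box3.png

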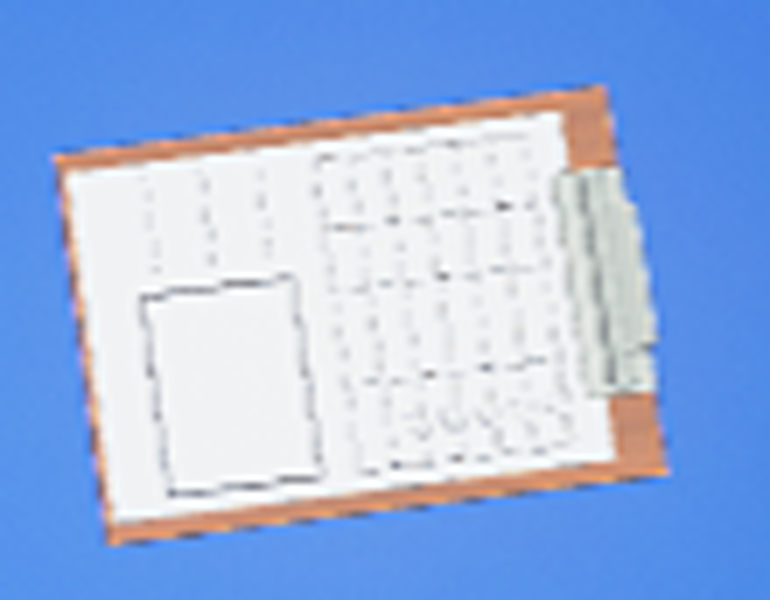

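The box shows in the crop with corners (145,297), (295,277), (322,478) and (172,494). The stamp is at about 61°.

```bash
python3 - <<'E'
from h import *
p=capture('top')
C=np.array([atz(p,(310+u/7,195+v/7),.005)[:2] for u,v in [(145,297),(295,277),(322,478),(172,494)]])
Q=np.array([atz(p,(310+u/7,195+v/7),.004)[:2] for u,v in [(55,157),(605,88),(668,472),(110,543)]])
print(C,C.mean(0),np.linalg.norm(np.roll(C,-1,0)-C,axis=1)); print(Q,Q.mean(0),np.linalg.norm(np.roll(Q,-1,0)-Q,axis=1))
ex=(Q[1]+Q[2]-Q[0]-Q[3]);ex/=np.linalg.norm(ex); ey=np.array([-ex[1],ex[0]])
print(ex,'box from board',Q.mean(0)-.058*ex-.024*ey, 'tool yaw (y along box y)',np.arctan2(ey[0],-ey[1]))
go(.5,-.15,.285,1.77)
E
```

```text
[[ 0.53675131 -0.19522799]
 [ 0.54428624 -0.25839722]
 [ 0.4600131  -0.26685716]
 [ 0.45425107 -0.20426824]] [ 0.49882543 -0.23118765] [0.06361703 0.08469671 0.06285358 0.08299407]
[[ 0.59681222 -0.15889989]
 [ 0.62295613 -0.39244723]
 [ 0.46048681 -0.4111628 ]
 [ 0.43437013 -0.17804988]] [ 0.52865632 -0.28513995] [0.23500609 0.16354373 0.23457135 0.16356697]
[ 0.1112928  -0.99378766] box from board [ 0.49835044 -0.23017129] tool yaw (y along box y) 1.6823201669304453
t 10.25 tcp [0.5518 0.0646 0.285 ] yaw 1.77 MOVE [-8.   -3.73 -0.  ] turn 0.0
```

carry_out:
  increments:
    - [[-0.3, -0.1, 0.1], 0]
    - [[-1, -0.4, 0.3], 0.1]
    - [[-2.1, -0.9, 0.7], 0.2]
    - [[-3.6, -1.6, 1.2], 0.3]
    - [[-5.4, -2.4, 1.8], 0.5]

```text
time: 10.88
tcp_pos: [0.5194, -0.0815, 0.2404]
tcp_rot: [3.141, 0.0, 1.682]
ft_force: [0.8, -0.2, -0.9]
opening: 0.531
grip_force: 3.0
```

carry_out:
  increments:
    - [[-2, -0.7, 0.5], 0]
    - [[-4.2, -1.3, 0.8], 0]
    - [[-6.4, -1.6, 0.8], 0]
    - [[-6.4, -1.6, 0.8], 0]
    - [[-6.4, -1.6, 0.8], 0]

```text
time: 11.5
tcp_pos: [0.4978, -0.243, 0.2205]
tcp_rot: [-3.141, -0.001, 1.682]
ft_force: [-0.2, -0.1, -1.4]
opening: 0.53
grip_force: 3.0
```

```bash
python3 - <<'E'
from h import *
tilt(); go(.4985,-.2307,.15,1.682)
E
```

```text
a -30..  z med 12.5  n 624
a -20..  z med 15.1  n 918
a -10..  z med 17.3  n 979
a 0..  z med 18.8  n 1234
a 10..  z med 1.3  n 2735
a 20..  z med -37.3  n 1155
a 30..  z med -75.1  n 203
t 11.55 tcp [ 0.498  -0.2424  0.2206] yaw 1.683 MOVE [0.46 0.07 2.83] turn 0.01
```

The tilt is now about 75°. I'll lower it so the corner touches just short of the box centre, then drag it the last bit upright.

carry_out:
  increments:
    - [[-0.2, 0.07, 1], 0]
    - [[-0.4, 0.07, 2], 0]
    - [[-0.4, 0.07, 3], 0]
    - [[-0.4, 0.07, 4], 0]
    - [[-0.4, 0.07, 4.6], 0]

```text
time: 12.18
tcp_pos: [0.501, -0.2511, 0.1047]
tcp_rot: [-3.14, -0.001, 1.685]
ft_force: [-0.0, 0.0, -1.1]
opening: 0.531
grip_force: 3.0
```

carry_out:
  increments:
    - [[0, 0, 0.1], 0]
    - [[0, 0, 0.2], 0]
    - [[0, 0, 0.3], 0]
    - [[0, 0, 0.3], 0]

```text
time: 12.68
tcp_pos: [0.5015, -0.2529, 0.0988]
tcp_rot: [3.141, 0.0, 1.683]
ft_force: [1.0, 0.9, -1.0]
opening: 0.532
grip_force: 3.0
```

```bash
python3 - <<'E'
from h import *
tilt(); go(.4985,-.2307,.088,1.682); print(bot.observe()['ft_force'])
p=capture('side'); save(p,'s4.png'); i=cv2.imread('pics/s4.png')
cv2.imwrite('pics/c4.png',cv2.resize(i[180:340,190:350],(560,560),interpolation=cv2.INTER_CUBIC))
E
```

```text
a -30..  z med 12.5  n 568
a -20..  z med 15.1  n 907
a -10..  z med 17.2  n 977
a 0..  z med 18.9  n 1192
a 10..  z med 0.0  n 3150
a 20..  z med -34.8  n 1261
a 30..  z med -92.2  n 780
a 40..  z med -92.7  n 537
a 50..  z med -92.7  n 560
a 60..  z med -92.8  n 569
a 70..  z med -92.8  n 623
a 80..  z med -95.5  n 579
a 90..  z med -97.4  n 602
a 100..  z med -97.4  n 609
a 110..  z med -97.4  n 635
a 120..  z med -97.3  n 646
t 12.72 tcp [ 0.5015 -0.2529  0.0989] yaw 1.683 MOVE [ 0.9  -0.02  0.43] turn 0.01
[-0.50020388  0.34049558 -1.11777345]
```

View pics/c4.png

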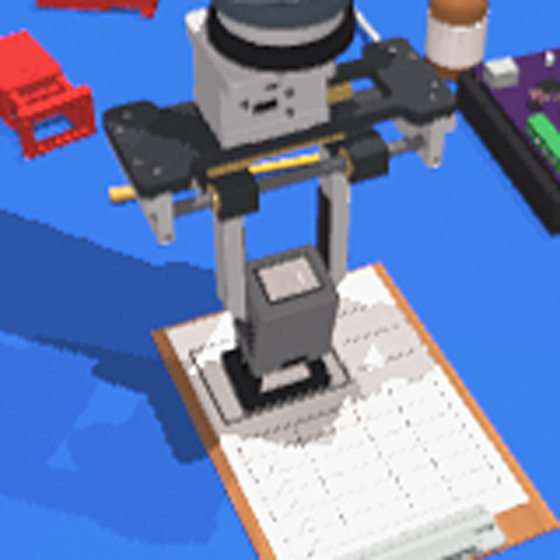

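Seen from the side, the stamp leans about 12° with its foot at (275,380), just above the box. Its low corner will touch first, so lowering it while shifting will square it up.

carry_out:
  increments:
    - [[0.3, -0.02, 0], 0]
    - [[0.54, -0.02, 0.1], 0]
    - [[0.6, -0.02, 0.2], 0]
    - [[0.75, -0.02, 0.25], 0]
    - [[0.9, -0.02, 0.3], 0]

```text
time: 13.4
tcp_pos: [0.4984, -0.2304, 0.0912]
tcp_rot: [3.141, 0.0, 1.683]
ft_force: [-0.8, 0.6, 4.5]
opening: 0.532
grip_force: 3.0
```

carry_out:
  increments:
    - [[0.15, 0, 0.04], 0]
    - [[0.3, 0, 0.07], 0]
    - [[0.43, 0, 0.1], 0]
    - [[0.43, 0, 0.12], 0]
    - [[0.43, 0, 0.12], 0]

```text
time: 14.02
tcp_pos: [0.4971, -0.2199, 0.0881]
tcp_rot: [3.141, 0.0, 1.683]
ft_force: [-0.8, -0.6, 4.1]
opening: 0.531
grip_force: 3.0
```

```bash
python3 - <<'E'
from h import *
tilt(); go(.4985,-.2307,.088,1.682); print(bot.observe()['ft_force'])
E
```

```text
a -30..  z med 21.9  n 514
a -20..  z med 22.6  n 1084
a -10..  z med 22.7  n 1195
a 0..  z med 22.3  n 1573
a 10..  z med -2.3  n 3704
a 20..  z med -82.0  n 546
a 30..  z med -82.0  n 568
a 40..  z med -82.3  n 616
a 50..  z med -86.5  n 602
a 60..  z med -86.7  n 616
a 70..  z med -86.7  n 618
a 80..  z med -86.8  n 616
a 90..  z med -86.7  n 667
a 100..  z med -86.7  n 697
a 110..  z med -86.7  n 664
a 120..  z med -86.7  n 715
t 14.07 tcp [ 0.4971 -0.22    0.0881] yaw 1.683 MOVE [-0.43  0.01  0.01] turn 0.01
[-0.93682026 -1.36547824  3.33013395]
```

It is upright and standing flat. Releasing it, then rising to measure.

carry_out:
  increments:
    - [[0, 0, 0], 0]
    - [[0, 0, 0], 0]
    - [[0, 0, 0], 0]
    - [[0, 0, 0], 0]
  gripper: 85

```text
time: 14.58
tcp_pos: [0.497, -0.2197, 0.0878]
tcp_rot: [-3.141, -0.0, 1.683]
ft_force: [-0.7, -0.0, 0.1]
opening: 0.892
grip_force: 0.0
```

carry_out:
  increments:
    - [[0, 0, -0.6], 0]
    - [[0, 0, -1.6], 0]
    - [[0, 0, -3], 0]
    - [[-1, 0, -4.4], 0]
    - [[-2, 0, -5.2], 0]

```text
time: 15.2
tcp_pos: [0.5036, -0.2704, 0.2217]
tcp_rot: [3.138, 0.003, 1.684]
ft_force: [0.3, -0.2, -0.2]
opening: 0.904
grip_force: 0.0
```

```bash
cat >> h.py <<'E'
def meas(cam):
    p=capture(cam); P=cloud(p)
    m=(p['depth']>0)&(abs(P[...,2]-.109)<.006)&(np.hypot(P[...,0]-.4985,P[...,1]+.2307)<.06)
    k,l,s,c=cv2.connectedComponentsWithStats(m.astype(np.uint8)); i=1+np.argmax(s[1:,4]); q=P[l==i]
    (cx,cy),wh,a=cv2.minAreaRect(q[:,:2].astype(np.float32)*1000)
    d=np.array([cx,cy])/1000-[.4985,-.2307]; w=1.682
    print(cam,'n',len(q),'c',cx,cy,wh,a,'z',np.median(q[:,2]),'err box x,y mm',1e3*(-d[0]*np.cos(w)-d[1]*np.sin(w)),1e3*(d[0]*np.sin(w)-d[1]*np.cos(w)))
    A=np.c_[q[:,:2],np.ones(len(q))]; print('slope',np.linalg.lstsq(A,q[:,2],rcond=None)[0][:2]); return p
E
python3 - <<'E'
from h import *
p=meas('wrist'); save(p,'w5.png'); meas('top')
q=capture('side'); save(q,'s5.png')
a=cv2.imread('pics/w5.png'); b=cv2.resize(cv2.imread('pics/s5.png')[220:330,220:330],(400,400),interpolation=cv2.INTER_CUBIC)
cv2.imwrite('pics/c5.png',np.hstack([cv2.copyMakeBorder(cv2.resize(a,(400,300)),0,100,0,0,0),b]))
go(.4985,-.2307,.2,1.682)
E
```

```text
wrist n 2459 c 498.2084655761719 -226.0973358154297 (50.28424835205078, 41.514286041259766) 6.437591075897217 z 0.11024696991473587 err box x,y mm -4.606587557718632 0.2210452199776303
slope [ 0.0004952  -0.01661395]
top n 25 c 514.219482421875 -209.78749084472656 (10.452540397644043, 22.83254051208496) 48.971561431884766 z 0.10786689807921968 err box x,y mm -19.038874042899195 17.94314470653489
slope [0.14818737 0.22511495]
t 15.35 tcp [ 0.5032 -0.2704  0.2198] yaw 1.682 MOVE [ 1.6  -0.01  0.79] turn 0.0
```

View pics/c5.png

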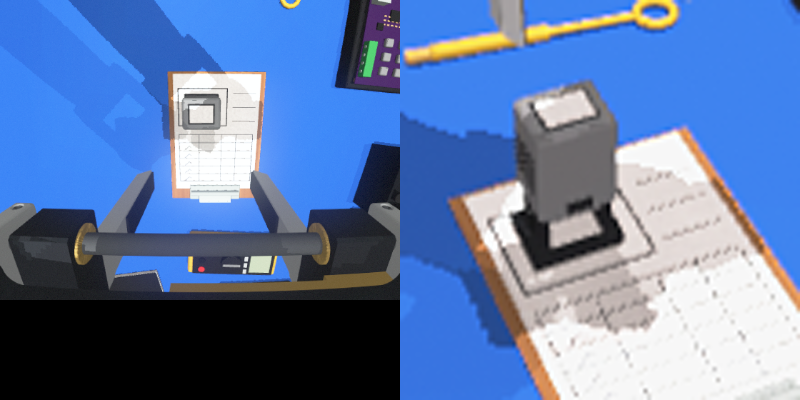

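The stamp stands alone and upright in the box: wrist view (203,110), side view (565,190). I'll check its margins against the printed lines in the side view.

```bash
python3 - <<'E'
from h import *
p=capture('side'); w=1.682
def f(n,u,v,z):
    q=atz(p,(220+(u-400)*110/400,220+v*110/400),z)[:2]; d=q-[.4985,-.2307]
    print(n,q,'box x,y mm',1e3*(-d[0]*np.cos(w)-d[1]*np.sin(w)),1e3*(d[0]*np.sin(w)-d[1]*np.cos(w)))
f('boxL',487,225,.005);f('boxB',528,293,.005);f('boxR',655,252,.005)
f('footB',540,270,.005);f('footR',622,240,.005);f('footL',512,207,.015)
for r in pinpoint(p,'stamp')[:1]: f('stampnet',400+(r['uv'][0]-220)/110*400,(r['uv'][1]-220)/110*400,.005)
for r in pinpoint(p,'stamp_box')[:1]: f('boxnet',400+(r['uv'][0]-220)/110*400,(r['uv'][1]-220)/110*400,.005)
E
```

```text
boxL [ 0.45339695 -0.20813846] box x,y mm -27.427477533646346 -42.32070377387685
boxB [ 0.46376555 -0.26704074] box x,y mm 32.26162624668574 -38.55279893851337
boxR [ 0.54487505 -0.25917778] box x,y mm 33.4483373696764 42.92829447718664
footB [ 0.47503327 -0.25226939] box x,y mm 18.831947778760036 -25.71543460478197
footR [ 0.52877672 -0.24417032] box x,y mm 16.74706800976574 28.594841724041093
footL [ 0.46972621 -0.20733746] box x,y mm -26.4113986952582 -26.003409173276044
stampnet [ 0.49970471 -0.22903068] box x,y mm -1.525317759726402 1.3825180071529646
boxnet [ 0.50801157 -0.23066821] box x,y mm 1.0239440808703892 9.456345952308885
```

The foot sits about 5 mm from the box centre, within the 12 mm tolerance, and square. I'll close the fingers and press on the head centre.

carry_out:
  increments:
    - [[0.8, 0.1, 0.5], 0]
    - [[1.78, 0.02, 1], 0]
    - [[1.78, 0.02, 1.8], 0]
    - [[1.78, 0.02, 2.2], 0]
    - [[1.78, 0.02, 2.2], 0]
  gripper: 0

```text
time: 16.12
tcp_pos: [0.4975, -0.2239, 0.1615]
tcp_rot: [-3.14, -0.002, 1.684]
ft_force: [-0.4, -0.5, -1.3]
opening: 0.415
grip_force: 0.0
```

carry_out:
  increments:
    - [[0, 0, 0], 0]
    - [[0, 0, 0], 0]
    - [[0, 0, 0], 0]

```text
time: 16.5
tcp_pos: [0.4984, -0.2254, 0.1634]
tcp_rot: [3.141, 0.001, 1.683]
ft_force: [-0.0, -0.2, -0.1]
opening: 0.091
grip_force: 0.0
```

```bash
python3 -c "
from h import *
go(.4982,-.2261,.122,1.682)"
```

```text
t 16.5 tcp [ 0.4984 -0.2254  0.1634] yaw 1.683 MOVE [-0.03 -0.01  1.66] turn 0.01
```

carry_out:
  increments:
    - [[0, 0, 0.5], 0]
    - [[0, 0, 1.1], 0]
    - [[0, 0, 1.6], 0]
    - [[0, 0, 1.7], 0]
    - [[0, 0, 1.7], 0]

```text
time: 17.12
tcp_pos: [0.4981, -0.2251, 0.1202]
tcp_rot: [-3.141, -0.0, 1.683]
ft_force: [-0.4, -0.1, -0.4]
opening: 0.004
grip_force: 0.0
```

carry_out:
  increments:
    - [[0, 0, 0.2], 0]
    - [[0, 0, 0.4], 0]
    - [[0, 0, 0.6], 0]
    - [[0, 0, 0.75], 0]
    - [[0, 0, 0.85], 0]

```text
time: 17.75
tcp_pos: [0.499, -0.2258, 0.1008]
tcp_rot: [3.14, 0.001, 1.684]
ft_force: [-2.0, 0.8, 8.3]
opening: 0.003
grip_force: 4.6
```

carry_out:
  increments:
    - [[0, 0, 0.08], 0]
    - [[0, 0, 0.16], 0]
    - [[0, 0, 0.16], 0]

```text
time: 18.12
tcp_pos: [0.4991, -0.2258, 0.0973]
tcp_rot: [3.14, 0.002, 1.684]
ft_force: [-3.1, 1.4, 9.4]
opening: 0.009
grip_force: 5.1
```

carry_out:
  increments:
    - [[0, 0, 0.08], 0]
    - [[0, 0, 0.12], 0]
    - [[0, 0, 0.12], 0]

```text
time: 18.5
tcp_pos: [0.5001, -0.2265, 0.0972]
tcp_rot: [3.139, 0.003, 1.684]
ft_force: [-7.4, 4.6, 25.3]
opening: 0.005
grip_force: 12.5
```

At the stop: the force jumped to 25 N. I'll hold briefly, then raise straight up.

carry_out:
  increments:
    - [[0, 0, 0], 0]
    - [[0, 0, 0], 0]
    - [[0, 0, 0], 0]

```text
time: 18.88
tcp_pos: [0.5001, -0.2265, 0.0972]
tcp_rot: [3.139, 0.003, 1.684]
ft_force: [-7.6, 4.3, 24.8]
opening: 0.003
grip_force: 12.5
```

carry_out:
  increments:
    - [[0, 0, -0.2], 0]
    - [[0, 0, -0.5], 0]
    - [[0, 0, -0.8], 0]
    - [[0, 0, -1.2], 0]
    - [[0, 0, -1.8], 0]

```text
time: 19.5
tcp_pos: [0.4976, -0.2248, 0.1371]
tcp_rot: [-3.14, -0.001, 1.683]
ft_force: [-0.1, 0.1, -0.4]
opening: 0.005
grip_force: 0.0
```

carry_out:
  increments:
    - [[0, 0, -1], 0]
    - [[-0.5, 0, -2.4], 0]
    - [[-1.5, 0, -3.4], 0]
    - [[-2, 0, -3.4], 0]
    - [[-2, 0, -3.4], 0]

```text
time: 20.12
tcp_pos: [0.5032, -0.2748, 0.2208]
tcp_rot: [-3.14, -0.002, 1.682]
ft_force: [-0.2, -0.5, 0.1]
opening: 0.006
grip_force: 0.0
```

```bash
python3 - <<'E'
from h import *
p=meas('wrist'); go(.4985,-.2307,.2,1.682)
EOF=0
q=capture('side'); save(q,'s6.png')
cv2.imwrite('pics/c6.png',cv2.resize(cv2.imread('pics/s6.png')[200:330,200:330],(520,520),interpolation=cv2.INTER_CUBIC))
E
```

```text
wrist n 2478 c 498.2919616699219 -225.9130859375 (49.98981857299805, 41.19239807128906) 5.927188396453857 z 0.11022262900570029 err box x,y mm -4.780433421290333 0.32447263852619945
slope [ 0.00050637 -0.01628494]
t 20.18 tcp [ 0.5029 -0.2741  0.2203] yaw 1.683 MOVE [1.75 0.02 0.81] turn 0.01
```

View pics/c6.png

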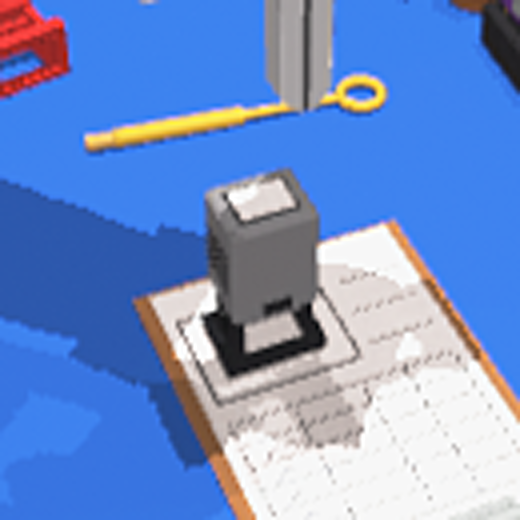

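The stamp stands in the box at (262,270) with its head up, and nothing touches it. Handing in.

```bash
python3 -c "
from h import *
print(bot.finish_job())"
```

```text
the job is handed in; nothing more can be done
None
```

I stamped the job card once, with the head pressed to its stop, and handed the job in; the stamp is standing upright in the box, about 5 mm off its centre, with its head back up (no verdict was returned).

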